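# Turn round the weighing run

## Robot

A 6-joint arm with a two-finger parallel gripper is mounted at the origin on the work surface. World frame = base frame: x ahead of the robot, y to its left, z up, the work surface at z = 0. Lengths are in m, angles in rad, forces in N, time in s.
With the tool pointing down it reaches from about 0.275 to 0.85 m from the base axis. Payload 19 kg.
Tool frame: the origin (TCP) lies midway between the tips of the shut fingers; the grasp point (between the pads) lies 19 mm behind it (robot.hold_point_z is the distance from the TCP to the grasp point, in m); z points along the fingers, y is the line along which they close (so a half turn about z gives the same grasp; the last joint's range is limited). The gripper opens to 85 mm and grips with 20 to 120 N. Pads are 22 mm wide; open, the fingers measure 114 mm over their backs; the gripper's body (76 mm by 85 mm) begins 54 mm behind the grasp point. The pads swing forward as they close: fully open they stand 13 mm farther back than shut.
Start: joints at [0.98, 0.15, 1.437, -0, 1.554, -0.134], TCP at [0.254, 0.516, 0.231] pointing down, gripper open.
Joint ranges: [-2.8, 2.8], [-0.68, 2.1], [0.12, 2.68], [-1.39, 4.53], [0.16, 2.79], [-2.81, 2.81]. Speed limits (rad/s): [1.89, 1.89, 2.22, 3.01, 3.01, 3.01].

## Interface

Orientations are given as a unit quaternion [x, y, z, w].
In Python, from station import robot gives the robot as it stands.
- The arm moves only by the shell command python3 -m jog 'ROWS' [OPENING] [FORCE]. ROWS is JSON, a list that holds one entry, the list of rows, each a list of 6 numbers: the shift along the tool's x, y, z normalised to -1 to 1, where 1 is 600 mm, then the turn, a rotation vector about the tool's x, y, z normalised to -1 to 1, where 1 is 360 degrees. A call has 1 to 10 rows; each row shifts and turns the commanded pose from where the row before left it, along the tool's axes as they then stand; what a row does not reach is not made up. A row lasts 1/10 s, in which the tool goes at most 50 mm and 8.59 degrees, less where a joint would pass 70% of its speed; a pose out of reach is approached as far as the arm can. A call with a number of a shift or a turn outside -1 to 1 is refused whole. A call with a gripper value outside its range is refused whole. OPENING is the opening, from 0 (shut) to 1 (fully open), set as the call begins (- or left out, the last holds). The fingers move at their own pace and stop on an object; FORCE is the grip in N (left out, the last holds). Time passes only in rows, so rows that do not move let the fingers close. It gives the time, the measured TCP pose, the force, the opening and the grip force at its end, in the units of the state.
- robot.sense(): the state, without advancing time (a new reading comes with each control period).
- robot.snapshot(name): name is "scene" or "top" or "wrist"; returns the picture (420x560x3 uint8, red, green, blue); there is no depth.
- robot.calibration(name): a dict with "fx", "fy", "cx", "cy" (pixels), "R" (3x3) and "t" (3): a world point X has camera coordinates R X + t. Camera axes: x right, y down, z forward; pixel columns grow to the right and rows downward; lengths in m; the calibration is good to about 2 mm. A picture is of the moment at which its call begins: read the wrist's pose just before it. calibration takes no time and is no camera call; for the wrist camera it gives the pose at the moment of the call.
- robot.finish_job(): hands the job in; it is judged then, once.
The state is a dict: "time_s": time; "qpos": joint angles; "qvel": joint speeds; "tau": joint torques, N m; "eef_pos": TCP position; "orientation": TCP orientation; "contact_force": force on the tool from outside, world axes, zero at the start; "torque": the same for the moment, N m; "opening": finger opening in m; "grasp_force": force on a finger pad.
Only numpy, scipy, OpenCV 4.12 (cv2) and the standard library are available. Lean on these libraries where they do the work, as an engineer would, in place of code of your own. Each camera call takes 0.05 s, during which the arm holds its last target. There are 200 camera calls.

## Task

The tin, crucible, bottle and check weight of a weighing run stand in a row in one rack; move all four into the empty rack in reverse order for the repeat weighing: the item next to the handle of the full rack goes into the pocket farthest from the handle of the empty rack, the second from the handle goes into the second-farthest, and so on. Set each one down, without dropping it, upright in the middle of its pocket.

Things in the scene. Friction and masses are not known exactly. Their poses are not given: they have to be found in the camera images.
- full_rack: 90 x 288 mm flat grey plastic rack, fixed, any yaw, left or right. Origin: centre of underside, on the bench; +y along the row to the pale wooden handle (to y = 176 mm, 13 mm high, at that end only). Four pockets, 69 mm along y, 84 across, centred at x = 0, y = 108, 36, -36, -108 mm; floors 6 mm above the bench, rims and 3 mm dividers 11. Starts full, items on cork mats.
- empty_rack: 90 x 288 mm flat grey plastic rack, fixed, any yaw, left or right. Origin: centre of underside, on the bench; +y along the row to the pale wooden handle (to y = 176 mm, 13 mm high, at that end only). Four pockets, 69 mm along y, 84 across, centred at x = 0, y = 108, 36, -36, -108 mm; floors 6 mm above the bench, rims and 3 mm dividers 11. The target: empty at the start, no mats.
- tin: Low wide aluminium sample tin with lid, a closed round can: diameter 50 mm (51 mm over the lid, above 34 mm), 44 mm high, about 80 g. The widest and lowest of the four. Loose, one rigid piece, starts upright in the full rack. Origin: centre of its underside, z up its axis (yaw has no meaning).
- crucible: White porcelain crucible with a lid fixed on: round, diameter 42 mm with straight sides from 6 to 48 mm height, lid brim 45 mm wide at 48 to 51 mm, small lid knob 14 mm wide up to 62 mm. About 70 g. Loose, one rigid piece, starts upright in the full rack. Origin: centre of its underside, z up its axis (yaw has no meaning).
- bottle: Small brown glass bottle with white cap: round, body diameter 36 mm straight up to 46 mm, shoulder, cap 26 mm wide from 52 to 68 mm (its top). About 90 g. Loose, one rigid piece, starts upright in the full rack. Origin: centre of its underside, z up its axis (yaw has no meaning).
- weight: Polished steel check weight with a knob: round, body diameter 32 mm straight up to 42 mm, neck 14 mm, knob 22 mm wide at 53 to 60 mm, top at 63 mm. About 250 g. The narrowest of the four. Loose, one rigid piece, starts upright in the full rack. Origin: centre of its underside, z up its axis (yaw has no meaning).
- tin_mat: Thin cork mat, round, 64 mm across, under the tin at the start; 3 mm thick, glued in a pocket of the full rack, where it stays and shows where its item stood. Origin: centre of its underside (on the pocket floor).
- crucible_mat: Thin cork mat, round, 54 mm across, under the crucible at the start; 3 mm thick, glued in a pocket of the full rack, where it stays and shows where its item stood. Origin: centre of its underside (on the pocket floor).
- bottle_mat: Thin cork mat, square, 48 mm, under the bottle at the start; 3 mm thick, glued in a pocket of the full rack, where it stays and shows where its item stood. Origin: centre of its underside (on the pocket floor).
- weight_mat: Thin cork mat, square, 60 mm, under the weight at the start; 3 mm thick, glued in a pocket of the full rack, where it stays and shows where its item stood. Origin: centre of its underside (on the pocket floor).
Things that resemble listed ones, but are neither listed nor needed, are in the scene too. What is shaped like the crucible but orange or pink is not meant.

How it is judged:
At the end, for the whole second after the job is handed in: Each item stands in the empty rack in the pocket that mirrors its start place (first from the handle to last from the handle, and so on): within 12 mm of the pocket centre along and across the rack, underside within 3 mm of the pocket floor, upright within 0.1 rad, at rest (((y of tin_mat in the frame of full_rack between 0.078 and 0.138 m and y of tin in the frame of empty_rack between -0.12 and -0.096 m) or (y of tin_mat in the frame of full_rack between 0.006 and 0.066 m and y of tin in the frame of empty_rack between -0.048 and -0.024 m) or (y of tin_mat in the frame of full_rack between -0.066 and -0.006 m and y of tin in the frame of empty_rack between 0.024 and 0.048 m) or (y of tin_mat in the frame of full_rack between -0.138 and -0.078 m and y of tin in the frame of empty_rack between 0.096 and 0.12 m)) and x of tin in the frame of empty_rack between -0.012 and 0.012 m and z of tin in the frame of empty_rack between 0.003 and 0.009 m and angle between each of tin, crucible, bottle, weight's own z axis and vertical below 0.1 rad and linear speed of each of tin, crucible, bottle, weight below 0.02 m/s and angular speed of each of tin, crucible, bottle, weight below 0.2 rad/s and ((y of crucible_mat in the frame of full_rack between 0.078 and 0.138 m and y of crucible in the frame of empty_rack between -0.12 and -0.096 m) or (y of crucible_mat in the frame of full_rack between 0.006 and 0.066 m and y of crucible in the frame of empty_rack between -0.048 and -0.024 m) or (y of crucible_mat in the frame of full_rack between -0.066 and -0.006 m and y of crucible in the frame of empty_rack between 0.024 and 0.048 m) or (y of crucible_mat in the frame of full_rack between -0.138 and -0.078 m and y of crucible in the frame of empty_rack between 0.096 and 0.12 m)) and x of crucible in the frame of empty_rack between -0.012 and 0.012 m and z of crucible in the frame of empty_rack between 0.003 and 0.009 m and ((y of bottle_mat in the frame of full_rack between 0.078 and 0.138 m and y of bottle in the frame of empty_rack between -0.12 and -0.096 m) or (y of bottle_mat in the frame of full_rack between 0.006 and 0.066 m and y of bottle in the frame of empty_rack between -0.048 and -0.024 m) or (y of bottle_mat in the frame of full_rack between -0.066 and -0.006 m and y of bottle in the frame of empty_rack between 0.024 and 0.048 m) or (y of bottle_mat in the frame of full_rack between -0.138 and -0.078 m and y of bottle in the frame of empty_rack between 0.096 and 0.12 m)) and x of bottle in the frame of empty_rack between -0.012 and 0.012 m and z of bottle in the frame of empty_rack between 0.003 and 0.009 m and ((y of weight_mat in the frame of full_rack between 0.078 and 0.138 m and y of weight in the frame of empty_rack between -0.12 and -0.096 m) or (y of weight_mat in the frame of full_rack between 0.006 and 0.066 m and y of weight in the frame of empty_rack between -0.048 and -0.024 m) or (y of weight_mat in the frame of full_rack between -0.066 and -0.006 m and y of weight in the frame of empty_rack between 0.024 and 0.048 m) or (y of weight_mat in the frame of full_rack between -0.138 and -0.078 m and y of weight in the frame of empty_rack between 0.096 and 0.12 m)) and x of weight in the frame of empty_rack between -0.012 and 0.012 m and z of weight in the frame of empty_rack between 0.003 and 0.009 m); the robot touches nothing.
It fails at once if an item is dropped or thrown (moves faster than 0.6 m/s while no finger touches it) ((linear speed of tin above 0.6 m/s and contact force between the fingers and tin below 0.05 N) or (linear speed of crucible above 0.6 m/s and contact force between the fingers and crucible below 0.05 N) or (linear speed of bottle above 0.6 m/s and contact force between the fingers and bottle below 0.05 N) or (linear speed of weight above 0.6 m/s and contact force between the fingers and weight below 0.05 N)).
It also fails if it takes over 109 s, if anything falls off the work surface, if the arm or the gripper's body presses on something with over 40 N, if the wrist force passes 120 N, or if a joint passes its speed limit or range.

## Working session

There is one attempt and no reset: what is moved stays moved. The work goes in short steps, Python scripts to look and compute and a shell command to move; the robot and the scene stay as the last step left them, time stands still between calls to the robot, and variables do not carry over. Pictures are saved under pics/ and viewed, at most 14 in all, crops included, and the job is handed in when it is done.

```bash
mkdir -p pics; ls; python3 - <<'E'
from station import robot
import cv2,json
for n in("top","scene"):
    cv2.imwrite(f"pics/{n}0.png",robot.snapshot(n)[:,:,::-1]); c=robot.calibration(n); print(n,c)
s=robot.sense();print(s)
E
```

```text
pics
top {'fx': 442.89799444738424, 'fy': 442.89799444738424, 'cx': 275.7850857554724, 'cy': 215.63819542051093, 'R': array([[ 0.029333  , -0.99946879, -0.01420232],
       [-0.99661268, -0.02815118, -0.07727018],
       [ 0.07682932,  0.01642078, -0.99690903]]), 't': array([-0.01454481,  0.52172763,  0.90243225])}
scene {'fx': 448.23397116656486, 'fy': 448.23397116656486, 'cx': 277.41877214112503, 'cy': 215.15326650010695, 'R': array([[-0.47912632,  0.87769433, -0.0095195 ],
       [ 0.67835861,  0.36338452, -0.63857755],
       [-0.55701666, -0.31241695, -0.7694986 ]]), 't': array([ 0.28103038, -0.31824077,  1.17686027])}
{'time_s': 0.1, 'qpos': array([ 9.79993932e-01,  1.50886857e-01,  1.43795858e+00, -2.44264639e-05,
        1.55380015e+00, -1.34008215e-01]), 'qvel': array([-4.20286205e-05, -2.47057208e-03, -1.76589454e-03,  8.92453894e-04,
       -4.22541831e-04, -2.31354450e-03]), 'tau': array([ 5.71534605e-03, -7.14366031e+01, -5.71796322e+01,  1.09993448e-04,
        7.26719212e-03,  6.40297390e-05]), 'eef_pos': array([0.25351863, 0.51584128, 0.230768  ]), 'orientation': array([ 2.26416292e-01,  9.74030485e-01, -4.96600292e-04, -1.75227090e-04]), 'contact_force': array([ 0.48743172, -0.29704978,  0.01062152]), 'torque': array([-0.03857046,  0.00595619,  0.01465352]), 'grasp_force': 0.0, 'opening': 0.08579259499792435}
```

View pics/top0.png

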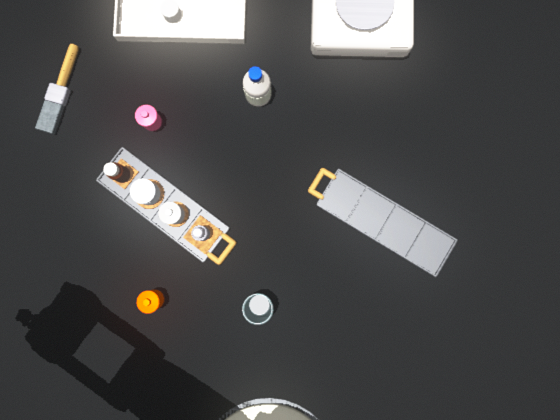

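View pics/scene0.png

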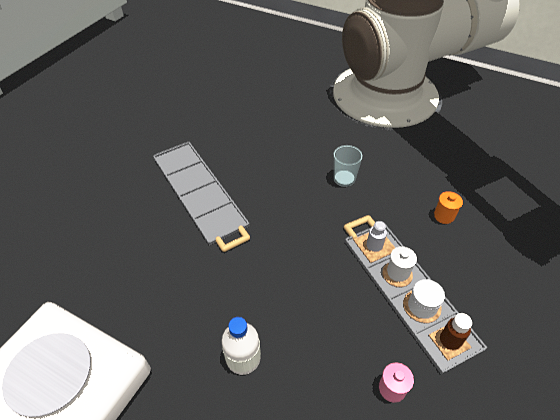

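The top view shows the full rack with its handle at about (222,248). From the handle the order is weight (201,233), crucible (172,213), tin (145,190), bottle (112,171). The empty rack has its handle at (320,184).

Candidates and lookalikes:
- **Crucible:** white (172,213) is the one I want. Pink (148,117) and orange (150,301) are excluded by the description.
- **Bottle:** brown (112,171) is the one I want. The blue-capped bottle (256,88) is not.
- **Weight:** (201,233) is the one I want. The object in the white tray (171,10) is not.
- **Tin:** white disc (145,190) is the one I want. The glass (258,307) is not.

Next I'll check these in close crops.

```bash
python3 - <<'E'
import cv2
t=cv2.imread("pics/top0.png");s=cv2.imread("pics/scene0.png")
def crop(im,x,y,w,h,k,n):
    c=cv2.resize(im[y:y+h,x:x+w],None,fx=k,fy=k,interpolation=cv2.INTER_CUBIC)
    for i in range(0,w,20): cv2.putText(c,str(x+i),(i*k,10),0,.35,(0,255,255));cv2.line(c,(i*k,12),(i*k,18),(0,255,255))
    for i in range(0,h,20): cv2.putText(c,str(y+i),(0,i*k+4),0,.35,(0,255,255));cv2.line(c,(24,i*k),(30,i*k),(0,255,255))
    cv2.imwrite(n,c)
crop(t,90,140,150,130,5-1,"pics/c1.png")
crop(t,300,160,165,125,4,"pics/c2.png")
crop(s,335,205,155,165,3,"pics/c3.png")
E
```

```text
(no output)
```

View pics/c1.png

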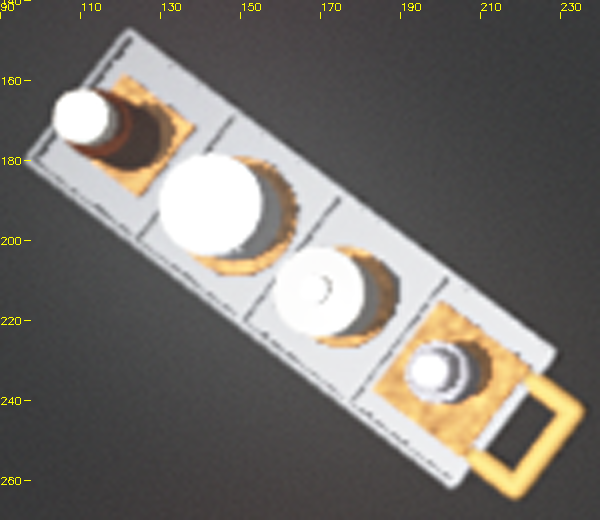

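View pics/c2.png

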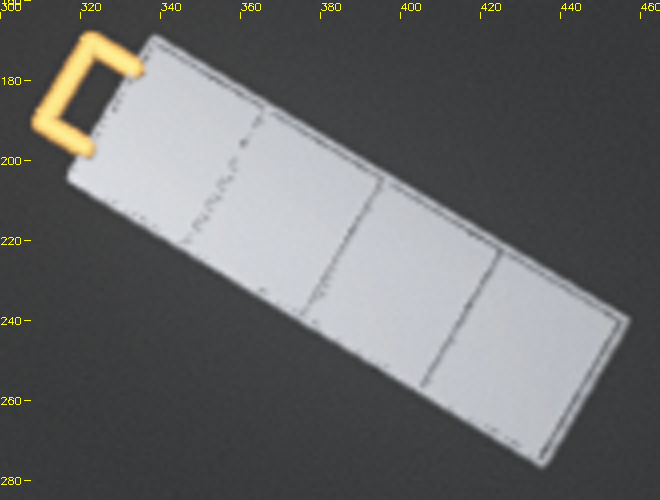

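View pics/c3.png

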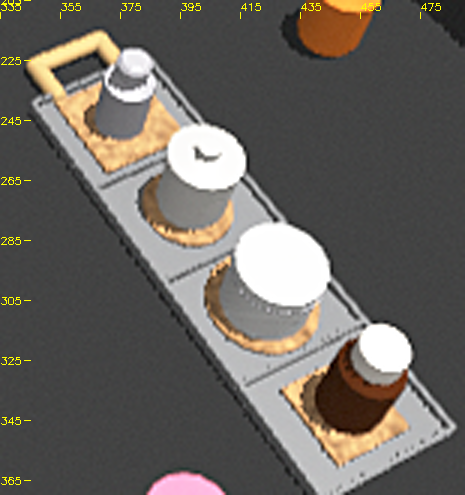

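The crops confirm the choice: white crucible, brown bottle, tin and knobbed weight, each on its mat in the full rack. Now I'll triangulate them.

```bash
cat >h.py <<'E'
from station import robot
import numpy as np, cv2
from scipy.spatial.transform import Rotation as Ro
from scipy.optimize import least_squares
def ray(n,p,c=None):
    c=c or robot.calibration(n); R=np.array(c["R"]); o=-R.T@np.array(c["t"])
    d=R.T@np.array([(p[0]-c["cx"])/c["fx"],(p[1]-c["cy"])/c["fy"],1.]); return o,d/np.linalg.norm(d)
def onz(n,p,z,c=None):
    o,d=ray(n,p,c); return o+d*(z-o[2])/d[2]
def tri(rays):
    A=sum(np.eye(3)-np.outer(d,d) for o,d in rays); b=sum((np.eye(3)-np.outer(d,d))@o for o,d in rays)
    X=np.linalg.solve(A,b); return X,[1e3*np.linalg.norm(np.cross(d,X-o)) for o,d in rays]
def rack(P):  # 4 rim corners (world): handle-end +x, handle-end -x, far +x, far -x
    L=np.array([[.045,.144],[-.045,.144],[.045,-.144],[-.045,-.144]])
    f=lambda v:((np.array([[np.cos(v[2]),-np.sin(v[2])],[np.sin(v[2]),np.cos(v[2])]])@L.T).T+v[:2]-np.array(P)[:,:2]).ravel()
    m=np.mean(P,0);d=np.array(P[0])-P[2]
    r=least_squares(f,[m[0],m[1],np.arctan2(-d[0],d[1])]); return r.x,np.round(1e3*r.fun,1)
def to(xyz,yaw):  # shift in tool units, yaw of tool-y axis line -> turn about tool z
    s=robot.sense(); R=Ro.from_quat(s["orientation"]); M=R.as_matrix()
    d=M.T@(np.array(xyz)-s["eef_pos"]); ty=M[:,1]; a=(yaw-np.arctan2(ty[1],ty[0])+np.pi/2)%np.pi-np.pi/2
    print("pos",s["eef_pos"].round(4),"t",s["time_s"],"shift mm",(d*1e3).round(1),"units",(d/.6).round(4),"turn(tool z) deg",-np.degrees(a).round(2),"units",(-a/2/np.pi).round(4),"tilt",M[:,2].round(4),"q6",s["qpos"][5].round(3))
E
python3 - <<'E'
from h import *
Z=.011
# handle-end +x: looking from above with +y to handle, +x is to the right of +y
F=[onz("top",p,Z) for p in[(204,262),(229,228),(96.75,179.25),(122.5,147)]]
E=[onz("top",p,Z) for p in[(338.25,168.75),(316.75,205),(457.25,239.5),(435.75,276.5)]]
for n,P in("full",F),("empty",E):
    v,r=rack(P);print(n,v.round(4),r)
    for y in(.108,.036,-.036,-.108):print("  pocket",y,(v[:2]+y*np.array([-np.sin(v[2]),np.cos(v[2])])).round(4))
I=dict(bottle=((110.5,169),(463,320.7),.077),tin=((142.5,191),(429,292.7),.053),crucible=((170,213),(404,257),.060),weight=((198,232.7),(380,226),.072))
for k,(a,b,z) in I.items():
    X,e=tri([ray("top",a),ray("scene",b)]);print(k,X.round(4),np.round(e,1),onz("top",a,z).round(4))
# rim height from two views: empty rack corners far end / full rack
for a,b in[((229,228),(346,240)),((122.5,147),(484,348))]:print("rim",tri([ray("top",a),ray("scene",b)]))
E
```

```text
full [0.5413 0.2407 2.5235] [-0.   1.6  0.7 -0.9 -1.5  0.1  0.8 -0.8]
  pocket 0.108 [0.4787 0.1527]
  pocket 0.036 [0.5204 0.2114]
  pocket -0.036 [0.5621 0.2701]
  pocket -0.108 [0.6039 0.3287]
empty [ 0.5156 -0.2316 -0.5172] [ 0.1 -0.1  0.2  0.7  0.1 -0.4 -0.3 -0.3]
  pocket 0.108 [ 0.569  -0.1377]
  pocket 0.036 [ 0.5334 -0.2003]
  pocket -0.036 [ 0.4978 -0.2629]
  pocket -0.108 [ 0.4622 -0.3255]
bottle [0.601  0.3296 0.0768] [0.1 0.1] [0.6009 0.3295 0.077 ]
tin [0.5618 0.2715 0.0529] [0.1 0.1] [0.5618 0.2713 0.053 ]
crucible [0.518  0.2123 0.0593] [0.6 0.6] [0.5182 0.2115 0.06  ]
weight [0.4799 0.1529 0.0678] [0.7 0.7] [0.48   0.1514 0.072 ]
rim (array([0.49367957, 0.09931177, 0.00753121]), [np.float64(0.7576602684981998), np.float64(0.7576602684982181)])
rim (array([0.64184147, 0.33773386, 0.07888177]), [np.float64(28.9114432465577), np.float64(28.911443246557887)])
```

```bash
python3 -c "
from h import *
to([.4799,.1525,.15],2.5235)"
```

```text
pos [0.2535 0.5158 0.2308] t 0.1 shift mm [-363.4 -226.2   81. ] units [-0.6057 -0.3769  0.1349] turn(tool z) deg -80.76 units -0.2243 tilt [-6.e-04 -9.e-04 -1.e+00] q6 -0.134
```

```bash
python3 -m jog '[[[-0.0404,-0.0251,0.009,0,0,0],[-0.0404,-0.0251,0.009,0,0,0],[-0.0404,-0.0251,0.009,0,0,0],[-0.0404,-0.0251,0.009,0,0,0],[-0.0404,-0.0251,0.009,0,0,0],[-0.0404,-0.0251,0.009,0,0,0],[-0.0404,-0.0251,0.009,0,0,0],[-0.0404,-0.0251,0.009,0,0,0]]]' 1 30
python3 -m jog '[[[-0.0404,-0.0251,0.009,0,0,0],[-0.0404,-0.0251,0.009,0,0,0],[-0.0404,-0.0251,0.009,0,0,0],[-0.0404,-0.0251,0.009,0,0,0],[-0.0404,-0.0251,0.009,0,0,0],[-0.0404,-0.0251,0.009,0,0,0],[-0.0404,-0.0251,0.009,0,0,0],[0,0,0,0,0,0]]]'
python3 -m jog '[[[0,0,0,0,0,-0.0204],[0,0,0,0,0,-0.0204],[0,0,0,0,0,-0.0204],[0,0,0,0,0,-0.0204],[0,0,0,0,0,-0.0204],[0,0,0,0,0,-0.0204],[0,0,0,0,0,-0.0204],[0,0,0,0,0,-0.0204],[0,0,0,0,0,-0.0204],[0,0,0,0,0,-0.0204]]]'
python3 -m jog '[[[0,0,0,0,0,-0.0203],[0,0,0,0,0,0],[0,0,0,0,0,0],[0,0,0,0,0,0]]]'
python3 -c "
from h import *
to([.4799,.1525,.018],2.5235)
cv2.imwrite('pics/w1.png',robot.snapshot('wrist')[:,:,::-1]);cv2.imwrite('pics/t1.png',robot.snapshot('top')[:,:,::-1])"
```

```text
time_s: 0.9
eef_pos: [0.3749, 0.3212, 0.1877]
orientation: [0.226, 0.974, -0.0, -0.0]
contact_force: [0.1, -0.5, -0.3]
opening: 0.0857
grasp_force: 0.0
time_s: 1.7
eef_pos: [0.4812, 0.1505, 0.1492]
orientation: [0.228, 0.974, -0.001, -0.001]
contact_force: [-0.7, -0.3, 0.3]
opening: 0.0853
grasp_force: 0.0
time_s: 2.7
eef_pos: [0.4799, 0.1533, 0.1502]
orientation: [-0.403, 0.915, 0.0, -0.0]
contact_force: [0.1, -0.6, -0.2]
opening: 0.0854
grasp_force: 0.0
time_s: 3.1
eef_pos: [0.4802, 0.153, 0.1502]
orientation: [-0.457, 0.889, 0.0, -0.0]
contact_force: [-0.2, -0.7, 0.4]
opening: 0.0853
grasp_force: 0.0
pos [0.4802 0.153  0.1502] t 3.1 shift mm [ 6.000e-01 -1.000e-01  1.322e+02] units [ 1.000e-03 -2.000e-04  2.204e-01] turn(tool z) deg -0.18 units -0.0005 tilt [-2.e-04 -1.e-04 -1.e+00] q6 -2.365
```

View pics/w1.png

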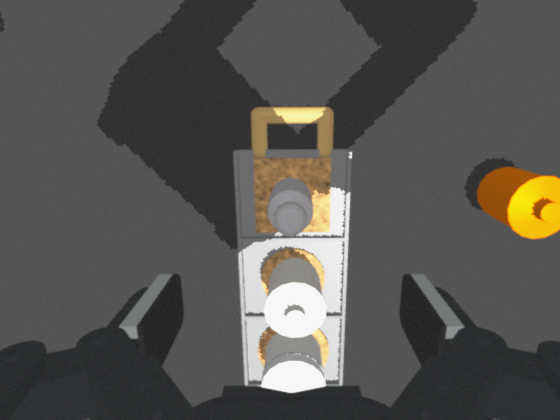

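The wrist view shows the weight at (290,215), centred between the fingers at column 291. The last joint would run out of range on the way to the empty rack, so I'll take the half-turn grasp, then descend and grip.

```bash
python3 -m jog '[[[0,0,0,0,0,0.0227],[0,0,0,0,0,0.0227],[0,0,0,0,0,0.0227],[0,0,0,0,0,0.0227],[0,0,0,0,0,0.0227],[0,0,0,0,0,0.0227],[0,0,0,0,0,0.0227],[0,0,0,0,0,0.0227],[0,0,0,0,0,0.0227],[0,0,0,0,0,0.0227]]]' >/dev/null
python3 -m jog '[[[0,0,0,0,0,0.0227],[0,0,0,0,0,0.0227],[0,0,0,0,0,0.0227],[0,0,0,0,0,0.0227],[0,0,0,0,0,0.0227],[0,0,0,0,0,0.0227],[0,0,0,0,0,0.0227],[0,0,0,0,0,0.0227],[0,0,0,0,0,0.0227],[0,0,0,0,0,0.0227]]]' >/dev/null
python3 -m jog '[[[0,0,0,0,0,0.0227],[0,0,0,0,0,0.0227],[0,0,0,0,0,0],[0,0,0,0,0,0],[0,0,0,0,0,0]]]'
python3 -c "
from h import *
to([.4799,.1525,.018],2.5235)"
```

```text
time_s: 5.7
eef_pos: [0.4803, 0.1529, 0.1503]
orientation: [0.887, 0.462, -0.0, 0.0]
contact_force: [0.0, -1.1, -0.1]
opening: 0.0854
grasp_force: 0.0
pos [0.4803 0.1529 0.1503] t 5.7 shift mm [-5.000e-01 -1.000e-01  1.323e+02] units [-9.000e-04 -2.000e-04  2.204e-01] turn(tool z) deg 0.39 units 0.0011 tilt [-1.e-04 -1.e-04 -1.e+00] q6 0.767
```

```bash
python3 -m jog '[[[-0.001,0,0.03,0,0,0.001],[0,0,0.03,0,0,0],[0,0,0.03,0,0,0],[0,0,0.03,0,0,0],[0,0,0.03,0,0,0],[0,0,0.03,0,0,0],[0,0,0.02,0,0,0],[0,0,0.01,0,0,0],[0,0,0.0104,0,0,0],[0,0,0,0,0,0]]]' >/dev/null
python3 -m jog '[[[0,0,0,0,0,0],[0,0,0,0,0,0],[0,0,0,0,0,0],[0,0,0,0,0,0],[0,0,0,0,0,0],[0,0,0,0,0,0],[0,0,0,0,0,0],[0,0,0,0,0,0],[0,0,0,0,0,0],[0,0,0,0,0,0]]]' 0 40
python3 -m jog '[[[0,0,-0.005,0,0,0],[0,0,-0.01,0,0,0],[0,0,-0.02,0,0,0],[0,0,-0.03,0,0,0],[0,0,-0.03,0,0,0],[0,0,-0.03,0,0,0],[0,0,-0.02,0,0,0],[0,0,-0.01,0,0,0],[0,0,0,0,0,0]]]'
python3 -c "
from h import *
to([.4622,-.3255,.11],-.5172)"
```

```text
time_s: 7.7
eef_pos: [0.4802, 0.1524, 0.0185]
orientation: [0.889, 0.457, 0.0, 0.0]
contact_force: [-0.9, -0.1, 5.5]
opening: 0.0309
grasp_force: 39.4
time_s: 8.6
eef_pos: [0.4802, 0.1524, 0.1117]
orientation: [0.889, 0.457, 0.0, 0.0]
contact_force: [-0.6, 0.1, -3.3]
opening: 0.0307
grasp_force: 39.9
pos [0.4802 0.1524 0.1117] t 8.6 shift mm [-399.2  263.4    1.7] units [-0.6654  0.439   0.0028] turn(tool z) deg -5.94 units -0.0165 tilt [ 1.e-03  1.e-04 -1.e+00] q6 0.775
```

```bash
python3 -m jog '[[[-0.0208,0.0137,0,0,0,0],[-0.0416,0.0274,0,0,0,0],[-0.0416,0.0274,0,0,0,0],[-0.0416,0.0274,0,0,0,0],[-0.0416,0.0274,0,0,0,0],[-0.0416,0.0274,0,0,0,0],[-0.0416,0.0274,0,0,0,0],[-0.0416,0.0274,0,0,0,0]]]' >/dev/null
python3 -m jog '[[[-0.0416,0.0274,0,0,0,0],[-0.0416,0.0274,0,0,0,0],[-0.0416,0.0274,0,0,0,0],[-0.0416,0.0274,0,0,0,0],[-0.0416,0.0274,0,0,0,0],[-0.0416,0.0274,0,0,0,0],[-0.0416,0.0274,0,0,0,0],[-0.0416,0.0274,0,0,0,0],[-0.0208,0.0137,0,0,0,0]]]' >/dev/null
python3 -m jog '[[[0,0,0,0,0,-0.0082],[0,0,0,0,0,-0.0083],[0,0,0,0,0,0],[0,0,0,0,0,0],[0,0,0,0,0,0]]]'
python3 -c "
from h import *
to([.4622,-.3255,.0155],-.5172)"
```

```text
time_s: 10.8
eef_pos: [0.4615, -0.3253, 0.1109]
orientation: [0.865, 0.502, -0.0, -0.0]
contact_force: [-0.3, 0.4, -2.7]
opening: 0.0309
grasp_force: 40.1
pos [ 0.4615 -0.3253  0.1109] t 10.8 shift mm [ 0.1  0.8 95.4] units [0.0002 0.0013 0.1591] turn(tool z) deg -0.05 units -0.0002 tilt [-3.e-04  1.e-04 -1.e+00] q6 -0.232
```

```bash
python3 -m jog '[[[0,0.0013,0.02,0,0,0],[0,0,0.03,0,0,0],[0,0,0.03,0,0,0],[0,0,0.03,0,0,0],[0,0,0.02,0,0,0],[0,0,0.014,0,0,0],[0,0,0.006,0,0,0],[0,0,0.004,0,0,0],[0,0,0.0025,0,0,0],[0,0,0,0,0,0]]]'
python3 -m jog '[[[0,0,0.0025,0,0,0],[0,0,0,0,0,0],[0,0,0,0,0,0],[0,0,0,0,0,0]]]'
```

```text
time_s: 11.8
eef_pos: [0.4624, -0.326, 0.0175]
orientation: [0.864, 0.503, 0.0, 0.0]
contact_force: [-1.1, 0.0, -3.7]
opening: 0.0309
grasp_force: 40.1
time_s: 12.2
eef_pos: [0.4623, -0.3259, 0.0158]
orientation: [0.864, 0.503, -0.0, 0.0]
contact_force: [0.7, 0.4, -2.7]
opening: 0.0308
grasp_force: 40.1
```

```bash
python3 -m jog '[[[0,0,0.001,0,0,0],[0,0,0,0,0,0],[0,0,0,0,0,0]]]'
python3 -m jog '[[[0,0,0.001,0,0,0],[0,0,0,0,0,0],[0,0,0,0,0,0]]]'
```

```text
time_s: 12.5
eef_pos: [0.4624, -0.3259, 0.0156]
orientation: [0.864, 0.503, -0.0, 0.0]
contact_force: [-1.6, 2.5, 5.4]
opening: 0.0309
grasp_force: 40.9
time_s: 12.8
eef_pos: [0.4624, -0.326, 0.0155]
orientation: [0.864, 0.503, 0.0, 0.0]
contact_force: [-5.5, 3.9, 15.5]
opening: 0.031
grasp_force: 42.0
```

```bash
python3 -m jog '[[[0,0,-0.0015,0,0,0],[0,0,0,0,0,0],[0,0,0,0,0,0],[0,0,0,0,0,0],[0,0,0,0,0,0],[0,0,0,0,0,0],[0,0,0,0,0,0],[0,0,0,0,0,0]]]' 1
python3 -m jog '[[[0,0,-0.01,0,0,0],[0,0,-0.02,0,0,0],[0,0,-0.03,0,0,0],[0,0,-0.04,0,0,0],[0,0,-0.04,0,0,0],[0,0,-0.04,0,0,0],[0,0,-0.03,0,0,0],[0,0,-0.015,0,0,0],[0,0,0,0,0,0],[0,0,0,0,0,0]]]' >/dev/null
python3 -c "
from h import *
to([.518,.2118,.15],2.5235)
cv2.imwrite('pics/w2.png',robot.snapshot('wrist')[:,:,::-1])"
```

```text
time_s: 13.6
eef_pos: [0.4623, -0.3258, 0.0154]
orientation: [0.864, 0.503, -0.0, 0.0]
contact_force: [-0.9, -1.2, 0.1]
opening: 0.0857
grasp_force: 0.0
pos [ 0.4621 -0.3257  0.1499] t 14.6 shift mm [ 494.8 -217.1    0. ] units [ 0.8247 -0.3619  0.    ] turn(tool z) deg 5.78 units 0.0161 tilt [-5.e-04  3.e-04 -1.e+00] q6 -0.233
```

View pics/w2.png

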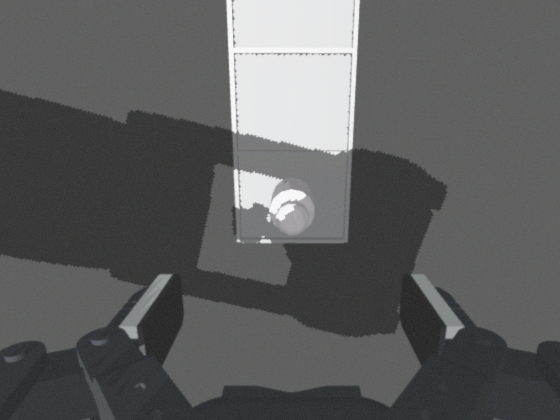

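The weight stands upright at about (292,190) in the far pocket, which spans rows 150–240. The crucible is next.

```bash
python3 -m jog '[[[0.0229,-0.01,0,0,0,0],[0.0458,-0.0201,0,0,0,0],[0.0458,-0.0201,0,0,0,0],[0.0458,-0.0201,0,0,0,0],[0.0458,-0.0201,0,0,0,0],[0.0458,-0.0201,0,0,0,0],[0.0458,-0.0201,0,0,0,0],[0.0458,-0.0201,0,0,0,0],[0.0458,-0.0201,0,0,0,0],[0.0458,-0.0201,0,0,0,0]]]' >/dev/null
python3 -m jog '[[[0.0458,-0.0201,0,0,0,0],[0.0458,-0.0201,0,0,0,0],[0.0458,-0.0201,0,0,0,0],[0.0458,-0.0201,0,0,0,0],[0.0458,-0.0201,0,0,0,0],[0.0458,-0.0201,0,0,0,0],[0.0458,-0.0201,0,0,0,0],[0.0458,-0.0201,0,0,0,0],[0.0229,-0.01,0,0,0,0]]]' >/dev/null
python3 -m jog '[[[0,0,0,0,0,0.0081],[0,0,0,0,0,0.008],[0,0,0,0,0,0],[0,0,0,0,0,0],[0,0,0,0,0,0]]]' >/dev/null
python3 -c "
from h import *
to([.518,.2118,.018],2.5235)"
```

```text
pos [0.518  0.2113 0.1502] t 17.05 shift mm [  0.5  -0.3 132.2] units [ 0.0008 -0.0005  0.2203] turn(tool z) deg 0.05 units 0.0001 tilt [-3.e-04 -1.e-04 -1.e+00] q6 0.867
```

```bash
python3 -m jog '[[[0.001,0,0.03,0,0,0],[0,0,0.03,0,0,0],[0,0,0.03,0,0,0],[0,0,0.03,0,0,0],[0,0,0.03,0,0,0],[0,0,0.03,0,0,0],[0,0,0.02,0,0,0],[0,0,0.01,0,0,0],[0,0,0.0104,0,0,0],[0,0,0,0,0,0]]]' | head -2
python3 -m jog '[[[0,0,0,0,0,0],[0,0,0,0,0,0],[0,0,0,0,0,0],[0,0,0,0,0,0],[0,0,0,0,0,0],[0,0,0,0,0,0],[0,0,0,0,0,0],[0,0,0,0,0,0],[0,0,0,0,0,0],[0,0,0,0,0,0]]]' 0 30
python3 -m jog '[[[0,0,-0.005,0,0,0],[0,0,-0.01,0,0,0],[0,0,-0.02,0,0,0],[0,0,-0.03,0,0,0],[0,0,-0.03,0,0,0],[0,0,-0.03,0,0,0],[0,0,-0.02,0,0,0],[0,0,-0.01,0,0,0],[0,0,0,0,0,0]]]'
python3 -c "
from h import *
to([.4978,-.2629,.11],-.5172)"
```

```text
time_s: 18.05
eef_pos: [0.5184, 0.2118, 0.0178]
time_s: 19.05
eef_pos: [0.5185, 0.2119, 0.0181]
orientation: [0.889, 0.458, -0.0, 0.0]
contact_force: [-1.2, 0.2, 1.1]
opening: 0.0413
grasp_force: 36.7
time_s: 19.95
eef_pos: [0.5188, 0.2119, 0.1119]
orientation: [0.889, 0.458, 0.001, 0.0]
contact_force: [0.4, -0.7, -2.2]
opening: 0.0413
grasp_force: 36.8
pos [0.5188 0.2119 0.1119] t 19.95 shift mm [-399.1  258.1    1.8] units [-0.6652  0.4302  0.003 ] turn(tool z) deg -5.79 units -0.0161 tilt [ 1.1e-03  2.0e-04 -1.0e+00] q6 0.869
```

```bash
python3 -m jog '[[[-0.0208,0.0134,0,0,0,0],[-0.0416,0.0269,0,0,0,0],[-0.0416,0.0269,0,0,0,0],[-0.0416,0.0269,0,0,0,0],[-0.0416,0.0269,0,0,0,0],[-0.0416,0.0269,0,0,0,0],[-0.0416,0.0269,0,0,0,0],[-0.0416,0.0269,0,0,0,0]]]' >/dev/null
python3 -m jog '[[[-0.0416,0.0269,0,0,0,0],[-0.0416,0.0269,0,0,0,0],[-0.0416,0.0269,0,0,0,0],[-0.0416,0.0269,0,0,0,0],[-0.0416,0.0269,0,0,0,0],[-0.0416,0.0269,0,0,0,0],[-0.0416,0.0269,0,0,0,0],[-0.0416,0.0269,0,0,0,0],[-0.0208,0.0134,0,0,0,0]]]' >/dev/null
python3 -m jog '[[[0,0,0,0,0,-0.0081],[0,0,0,0,0,-0.008],[0,0,0,0,0,0],[0,0,0,0,0,0],[0,0,0,0,0,0]]]' | tail -3
python3 -c "
from h import *
to([.4978,-.2629,.0155],-.5172)"
```

```text
contact_force: [0.1, 0.6, -1.4]
opening: 0.0413
grasp_force: 36.8
pos [ 0.4973 -0.263   0.111 ] t 22.15 shift mm [ 0.3  0.4 95.5] units [0.0005 0.0007 0.1591] turn(tool z) deg -0.05 units -0.0001 tilt [-3.e-04  1.e-04 -1.e+00] q6 -0.105
```

```bash
python3 -m jog '[[[0,0.001,0.02,0,0,0],[0,0,0.03,0,0,0],[0,0,0.03,0,0,0],[0,0,0.03,0,0,0],[0,0,0.02,0,0,0],[0,0,0.014,0,0,0],[0,0,0.006,0,0,0],[0,0,0.004,0,0,0],[0,0,0.0025,0,0,0],[0,0,0,0,0,0]]]'|sed -n 2p
python3 -m jog '[[[0,0,0.0025,0,0,0],[0,0,0,0,0,0],[0,0,0,0,0,0],[0,0,0,0,0,0]]]'
python3 -m jog '[[[0,0,0.001,0,0,0],[0,0,0,0,0,0],[0,0,0,0,0,0]]]'
```

```text
eef_pos: [0.4981, -0.2636, 0.0175]
time_s: 23.55
eef_pos: [0.498, -0.2635, 0.0158]
orientation: [0.864, 0.503, -0.0, 0.0]
contact_force: [0.4, -0.2, -1.6]
opening: 0.0413
grasp_force: 36.8
time_s: 23.85
eef_pos: [0.4979, -0.2635, 0.0151]
orientation: [0.864, 0.503, -0.0, 0.0]
contact_force: [1.0, -0.4, -0.3]
opening: 0.0406
grasp_force: 36.9
```

```bash
python3 -m jog '[[[0,0,0.0007,0,0,0],[0,0,0,0,0,0],[0,0,0,0,0,0]]]'|sed -n '2,4p'
python3 -m jog '[[[0,0,-0.0005,0,0,0],[0,0,0,0,0,0],[0,0,0,0,0,0],[0,0,0,0,0,0],[0,0,0,0,0,0],[0,0,0,0,0,0],[0,0,0,0,0,0],[0,0,0,0,0,0]]]' 1
python3 -m jog '[[[0,0,-0.01,0,0,0],[0,0,-0.02,0,0,0],[0,0,-0.03,0,0,0],[0,0,-0.04,0,0,0],[0,0,-0.04,0,0,0],[0,0,-0.04,0,0,0],[0,0,-0.03,0,0,0],[0,0,-0.015,0,0,0],[0,0,0,0,0,0],[0,0,0,0,0,0]]]' >/dev/null
python3 -c "
from h import *
to([.5618,.2714,.15],2.5235)
cv2.imwrite('pics/w3.png',robot.snapshot('wrist')[:,:,::-1])"
```

```text
eef_pos: [0.498, -0.2635, 0.0151]
orientation: [0.864, 0.503, -0.0, 0.0]
contact_force: [-3.0, 1.9, 6.4]
time_s: 24.95
eef_pos: [0.498, -0.2634, 0.015]
orientation: [0.864, 0.503, -0.0, -0.0]
contact_force: [0.4, 0.1, 0.2]
opening: 0.0851
grasp_force: 0.0
pos [ 0.4978 -0.2633  0.1495] t 25.95 shift mm [ 4.965e+02 -2.087e+02 -4.000e-01] units [ 8.274e-01 -3.478e-01 -7.000e-04] turn(tool z) deg 5.79 units 0.0161 tilt [-5.e-04  2.e-04 -1.e+00] q6 -0.106
```

View pics/w3.png

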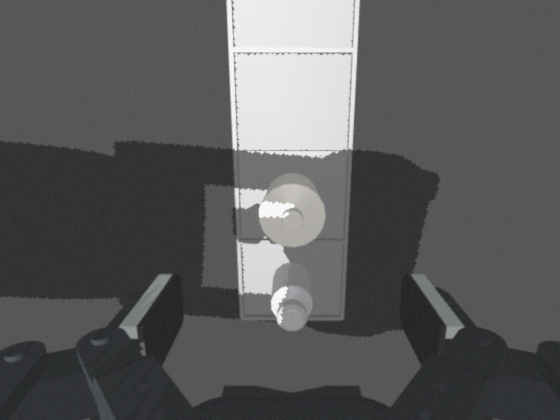

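The crucible at (292,210) and the weight at (292,300) both stand upright in their pockets. Tin next: 18 steps of (0.046, -0.0193).

```bash
python3 -m jog '[[[0.023,-0.0096,0,0,0,0],[0.046,-0.0193,0,0,0,0],[0.046,-0.0193,0,0,0,0],[0.046,-0.0193,0,0,0,0],[0.046,-0.0193,0,0,0,0],[0.046,-0.0193,0,0,0,0],[0.046,-0.0193,0,0,0,0],[0.046,-0.0193,0,0,0,0],[0.046,-0.0193,0,0,0,0],[0.046,-0.0193,0,0,0,0]]]' >/dev/null
python3 -m jog '[[[0.046,-0.0193,0,0,0,0],[0.046,-0.0193,0,0,0,0],[0.046,-0.0193,0,0,0,0],[0.046,-0.0193,0,0,0,0],[0.046,-0.0193,0,0,0,0],[0.046,-0.0193,0,0,0,0],[0.046,-0.0193,0,0,0,0],[0.046,-0.0193,0,0,0,0],[0.023,-0.0096,0,0,0,0]]]' >/dev/null
python3 -m jog '[[[0,0,0,0,0,0.0081],[0,0,0,0,0,0.008],[0,0,0,0,0,0],[0,0,0,0,0,0],[0,0,0,0,0,0]]]' >/dev/null
python3 -c "
from h import *
to([.5618,.2714,.018],2.5235)"
```

```text
pos [0.5623 0.2712 0.1499] t 28.4 shift mm [-1.000e-01 -5.000e-01  1.319e+02] units [-2.000e-04 -8.000e-04  2.198e-01] turn(tool z) deg 0.05 units 0.0001 tilt [-3.e-04 -2.e-04 -1.e+00] q6 0.943
```

```bash
python3 -m jog '[[[0,-0.001,0.03,0,0,0],[0,0,0.03,0,0,0],[0,0,0.03,0,0,0],[0,0,0.03,0,0,0],[0,0,0.03,0,0,0],[0,0,0.03,0,0,0],[0,0,0.02,0,0,0],[0,0,0.012,0,0,0],[0,0,0.0111,0,0,0],[0,0,0,0,0,0]]]' | head -2
python3 -m jog '[[[0,0,0,0,0,0],[0,0,0,0,0,0],[0,0,0,0,0,0],[0,0,0,0,0,0],[0,0,0,0,0,0],[0,0,0,0,0,0],[0,0,0,0,0,0],[0,0,0,0,0,0],[0,0,0,0,0,0],[0,0,0,0,0,0]]]' 0 30
python3 -m jog '[[[0,0,-0.005,0,0,0],[0,0,-0.01,0,0,0],[0,0,-0.02,0,0,0],[0,0,-0.03,0,0,0],[0,0,-0.03,0,0,0],[0,0,-0.03,0,0,0],[0,0,-0.025,0,0,0],[0,0,-0.01,0,0,0],[0,0,0,0,0,0]]]'
python3 -c "
from h import *
to([.5334,-.2003,.11],-.5172)"
```

```text
time_s: 29.4
eef_pos: [0.5618, 0.2717, 0.0157]
time_s: 30.4
eef_pos: [0.5623, 0.2719, 0.017]
orientation: [0.889, 0.458, 0.001, 0.0]
contact_force: [-2.6, -0.0, 5.4]
opening: 0.0501
grasp_force: 31.2
time_s: 31.3
eef_pos: [0.5623, 0.2719, 0.1131]
orientation: [0.889, 0.458, 0.001, 0.0]
contact_force: [-1.4, 0.2, -0.4]
opening: 0.0502
grasp_force: 31.3
pos [0.5623 0.2719 0.1131] t 31.3 shift mm [-401.5  250.1    2.9] units [-0.6691  0.4169  0.0048] turn(tool z) deg -5.79 units -0.0161 tilt [ 1.4e-03  4.0e-04 -1.0e+00] q6 0.945
```

```bash
python3 -m jog '[[[-0.0209,0.013,0,0,0,0],[-0.0418,0.0261,0,0,0,0],[-0.0418,0.0261,0,0,0,0],[-0.0418,0.0261,0,0,0,0],[-0.0418,0.0261,0,0,0,0],[-0.0418,0.0261,0,0,0,0],[-0.0418,0.0261,0,0,0,0],[-0.0418,0.0261,0,0,0,0]]]' >/dev/null
python3 -m jog '[[[-0.0418,0.0261,0,0,0,0],[-0.0418,0.0261,0,0,0,0],[-0.0418,0.0261,0,0,0,0],[-0.0418,0.0261,0,0,0,0],[-0.0418,0.0261,0,0,0,0],[-0.0418,0.0261,0,0,0,0],[-0.0418,0.0261,0,0,0,0],[-0.0418,0.0261,0,0,0,0],[-0.0209,0.013,0,0,0,0]]]' >/dev/null
python3 -m jog '[[[0,0,0,0,0,-0.0081],[0,0,0,0,0,-0.008],[0,0,0,0,0,0],[0,0,0,0,0,0],[0,0,0,0,0,0]]]' | tail -3
python3 -c "
from h import *
to([.5334,-.2003,.014],-.5172)"
```

```text
contact_force: [-1.0, -0.8, -1.3]
opening: 0.05
grasp_force: 31.3
pos [ 0.5333 -0.2002  0.1119] t 33.5 shift mm [ 0.   0.1 97.9] units [0.     0.0002 0.1632] turn(tool z) deg -0.05 units -0.0001 tilt [-4.e-04  1.e-04 -1.e+00] q6 0.024
```

```bash
python3 -m jog '[[[0,0,0.02,0,0,0],[0,0,0.03,0,0,0],[0,0,0.03,0,0,0],[0,0,0.03,0,0,0],[0,0,0.02,0,0,0],[0,0,0.014,0,0,0],[0,0,0.008,0,0,0],[0,0,0.005,0,0,0],[0,0,0.0025,0,0,0],[0,0,0,0,0,0]]]'|sed -n '2p;4p'
python3 -m jog '[[[0,0,0.0022,0,0,0],[0,0,0,0,0,0],[0,0,0,0,0,0]]]'|sed -n '2p;4,5p'
python3 -m jog '[[[0,0,0.0012,0,0,0],[0,0,0,0,0,0],[0,0,0,0,0,0]]]'|sed -n '2p;4,5p'
```

```text
eef_pos: [0.5336, -0.2005, 0.0167]
contact_force: [-0.9, 0.6, -0.8]
eef_pos: [0.5335, -0.2005, 0.0153]
contact_force: [-0.3, 0.8, -0.9]
opening: 0.0501
eef_pos: [0.5335, -0.2005, 0.0144]
contact_force: [0.6, -0.3, -0.3]
opening: 0.0499
```

```bash
python3 -m jog '[[[0,0,0.0008,0,0,0],[0,0,0,0,0,0],[0,0,0,0,0,0]]]'|sed -n '2p;4,5p'
python3 -m jog '[[[0,0,0.0007,0,0,0],[0,0,0,0,0,0],[0,0,0,0,0,0]]]'|sed -n '2p;4,5p'
```

```text
eef_pos: [0.5335, -0.2005, 0.014]
contact_force: [0.1, -0.4, 1.1]
opening: 0.0501
eef_pos: [0.5335, -0.2005, 0.0139]
contact_force: [-4.1, 0.7, 6.9]
opening: 0.0499
```

Contact confirmed, so I'll release.

```bash
python3 -m jog '[[[0,0,-0.0006,0,0,0],[0,0,0,0,0,0],[0,0,0,0,0,0],[0,0,0,0,0,0],[0,0,0,0,0,0],[0,0,0,0,0,0],[0,0,0,0,0,0],[0,0,0,0,0,0]]]' 1
python3 -m jog '[[[0,0,-0.01,0,0,0],[0,0,-0.02,0,0,0],[0,0,-0.03,0,0,0],[0,0,-0.04,0,0,0],[0,0,-0.04,0,0,0],[0,0,-0.04,0,0,0],[0,0,-0.03,0,0,0],[0,0,-0.017,0,0,0],[0,0,0,0,0,0],[0,0,0,0,0,0]]]' >/dev/null
python3 -c "
from h import *
to([.601,.3295,.15],2.5235)
cv2.imwrite('pics/w4.png',robot.snapshot('wrist')[:,:,::-1])"
```

```text
time_s: 36.5
eef_pos: [0.5335, -0.2005, 0.0139]
orientation: [0.864, 0.503, -0.0, 0.0]
contact_force: [0.1, 0.2, -0.2]
opening: 0.0851
grasp_force: 0.0
pos [ 0.5332 -0.2004  0.1496] t 37.5 shift mm [ 4.941e+02 -2.031e+02 -4.000e-01] units [ 8.234e-01 -3.384e-01 -6.000e-04] turn(tool z) deg 5.78 units 0.0161 tilt [-5.e-04  1.e-04 -1.e+00] q6 0.023
```

View pics/w4.png

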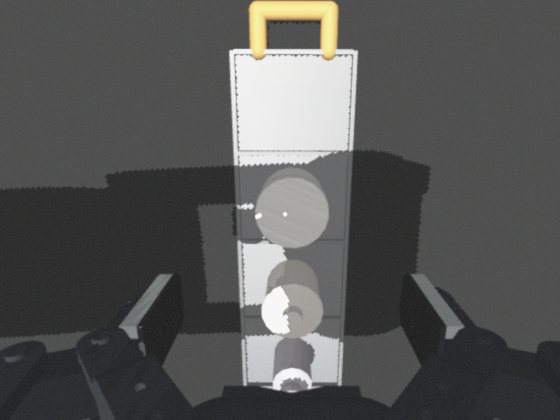

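The tin (292,210), crucible and weight are all upright and centred. The last item is the bottle.

```bash
python3 -m jog '[[[0.0228,-0.0094,0,0,0,0],[0.0457,-0.0188,0,0,0,0],[0.0457,-0.0188,0,0,0,0],[0.0457,-0.0188,0,0,0,0],[0.0457,-0.0188,0,0,0,0],[0.0457,-0.0188,0,0,0,0],[0.0457,-0.0188,0,0,0,0],[0.0457,-0.0188,0,0,0,0],[0.0457,-0.0188,0,0,0,0],[0.0457,-0.0188,0,0,0,0]]]' >/dev/null
python3 -m jog '[[[0.0457,-0.0188,0,0,0,0],[0.0457,-0.0188,0,0,0,0],[0.0457,-0.0188,0,0,0,0],[0.0457,-0.0188,0,0,0,0],[0.0457,-0.0188,0,0,0,0],[0.0457,-0.0188,0,0,0,0],[0.0457,-0.0188,0,0,0,0],[0.0457,-0.0188,0,0,0,0],[0.0228,-0.0094,0,0,0,0]]]' >/dev/null
python3 -m jog '[[[0,0,0,0,0,0.0081],[0,0,0,0,0,0.008],[0,0,0,0,0,0],[0,0,0,0,0,0],[0,0,0,0,0,0]]]' >/dev/null
python3 -c "
from h import *
to([.601,.3295,.018],2.5235)"
```

```text
pos [0.6008 0.3288 0.1499] t 39.95 shift mm [  0.7  -0.3 131.9] units [ 0.0012 -0.0004  0.2198] turn(tool z) deg 0.05 units 0.0001 tilt [-3.e-04 -2.e-04 -1.e+00] q6 1.006
```

```bash
python3 -m jog '[[[0.0012,0,0.03,0,0,0],[0,0,0.03,0,0,0],[0,0,0.03,0,0,0],[0,0,0.03,0,0,0],[0,0,0.03,0,0,0],[0,0,0.03,0,0,0],[0,0,0.02,0,0,0],[0,0,0.01,0,0,0],[0,0,0.01,0,0,0],[0,0,0,0,0,0]]]' | head -2
python3 -m jog '[[[0,0,0,0,0,0],[0,0,0,0,0,0],[0,0,0,0,0,0],[0,0,0,0,0,0],[0,0,0,0,0,0],[0,0,0,0,0,0],[0,0,0,0,0,0],[0,0,0,0,0,0],[0,0,0,0,0,0],[0,0,0,0,0,0]]]' 0 30
python3 -m jog '[[[0,0,-0.005,0,0,0],[0,0,-0.01,0,0,0],[0,0,-0.02,0,0,0],[0,0,-0.03,0,0,0],[0,0,-0.03,0,0,0],[0,0,-0.03,0,0,0],[0,0,-0.02,0,0,0],[0,0,-0.01,0,0,0],[0,0,0,0,0,0]]]'
python3 -c "
from h import *
to([.569,-.1377,.11],-.5172)"
```

```text
time_s: 40.95
eef_pos: [0.6013, 0.3294, 0.0177]
time_s: 41.95
eef_pos: [0.6016, 0.3296, 0.0186]
orientation: [0.889, 0.458, 0.0, 0.0]
contact_force: [-0.8, -0.7, 6.2]
opening: 0.0352
grasp_force: 30.2
time_s: 42.85
eef_pos: [0.6016, 0.3296, 0.1119]
orientation: [0.889, 0.458, 0.001, 0.0]
contact_force: [1.5, -0.0, -1.3]
opening: 0.0353
grasp_force: 30.0
pos [0.6016 0.3296 0.1119] t 42.85 shift mm [-399.7  244.3    1.7] units [-0.6661  0.4071  0.0028] turn(tool z) deg -5.79 units -0.0161 tilt [ 1.e-03  4.e-04 -1.e+00] q6 1.007
```

```bash
python3 -m jog '[[[-0.0208,0.0127,0,0,0,0],[-0.0416,0.0254,0,0,0,0],[-0.0416,0.0254,0,0,0,0],[-0.0416,0.0254,0,0,0,0],[-0.0416,0.0254,0,0,0,0],[-0.0416,0.0254,0,0,0,0],[-0.0416,0.0254,0,0,0,0],[-0.0416,0.0254,0,0,0,0]]]' >/dev/null
python3 -m jog '[[[-0.0416,0.0254,0,0,0,0],[-0.0416,0.0254,0,0,0,0],[-0.0416,0.0254,0,0,0,0],[-0.0416,0.0254,0,0,0,0],[-0.0416,0.0254,0,0,0,0],[-0.0416,0.0254,0,0,0,0],[-0.0416,0.0254,0,0,0,0],[-0.0416,0.0254,0,0,0,0],[-0.0208,0.0127,0,0,0,0]]]' >/dev/null
python3 -m jog '[[[0,0,0,0,0,-0.0081],[0,0,0,0,0,-0.008],[0,0,0,0,0,0],[0,0,0,0,0,0],[0,0,0,0,0,0]]]' | tail -3
python3 -c "
from h import *
to([.569,-.1377,.0155],-.5172)"
```

```text
contact_force: [0.4, 0.5, -0.8]
opening: 0.035
grasp_force: 30.1
pos [ 0.5685 -0.1371  0.1109] t 45.05 shift mm [-0.3  0.8 95.4] units [-0.0004  0.0013  0.159 ] turn(tool z) deg -0.05 units -0.0001 tilt [-3.e-04  0.e+00 -1.e+00] q6 0.15
```

```bash
python3 -m jog '[[[0,0.001,0.02,0,0,0],[0,0,0.03,0,0,0],[0,0,0.03,0,0,0],[0,0,0.03,0,0,0],[0,0,0.02,0,0,0],[0,0,0.014,0,0,0],[0,0,0.006,0,0,0],[0,0,0.004,0,0,0],[0,0,0.0025,0,0,0],[0,0,0,0,0,0]]]'|sed -n '2p;4p'
python3 -m jog '[[[0,0,0.0018,0,0,0],[0,0,0,0,0,0],[0,0,0,0,0,0]]]'|sed -n '2p;4p'
python3 -m jog '[[[0,0,0.001,0,0,0],[0,0,0,0,0,0],[0,0,0,0,0,0]]]'|sed -n '2p;4p'
```

```text
eef_pos: [0.5693, -0.1376, 0.0175]
contact_force: [0.1, 0.1, -1.3]
eef_pos: [0.5692, -0.1376, 0.0162]
contact_force: [0.2, -0.4, -1.7]
eef_pos: [0.5692, -0.1376, 0.0156]
contact_force: [0.1, 0.0, 0.4]
```

```bash
python3 -m jog '[[[0,0,0.0007,0,0,0],[0,0,0,0,0,0],[0,0,0,0,0,0]]]'|sed -n '2p;4p'
python3 -m jog '[[[0,0,-0.0005,0,0,0],[0,0,0,0,0,0],[0,0,0,0,0,0],[0,0,0,0,0,0],[0,0,0,0,0,0],[0,0,0,0,0,0],[0,0,0,0,0,0],[0,0,0,0,0,0]]]' 1
python3 -m jog '[[[0,0,-0.01,0,0,0],[0,0,-0.02,0,0,0],[0,0,-0.03,0,0,0],[0,0,-0.04,0,0,0],[0,0,-0.04,0,0,0],[0,0,-0.04,0,0,0],[0,0,-0.03,0,0,0],[0,0,-0.015,0,0,0],[0,0,0,0,0,0]]]' >/dev/null
python3 -m jog '[[[0.02,0,-0.03,0,0,0],[0.04,0,-0.03,0,0,0],[0.04,0,0,0,0,0],[0.04,0,0,0,0,0],[0.04,0,0,0,0,0],[0.04,0,0,0,0,0],[0.04,0,0,0,0,0],[0.02,0,0,0,0,0],[0,0,0,0,0,0],[0,0,0,0,0,0]]]'|head -2
python3 -c "
from h import *
a=robot.snapshot('top')[:,:,::-1];b=robot.snapshot('scene')[:,:,::-1]
a=cv2.resize(a[150:295,295:475],None,fx=2.2,fy=2.2);b=cv2.resize(b[110:265,130:280],None,fx=2.2,fy=2.2)
h=min(len(a),len(b));cv2.imwrite('pics/f.png',np.hstack([a[:h],b[:h]]))"
```

```text
eef_pos: [0.5692, -0.1377, 0.0156]
contact_force: [-3.1, 0.2, 7.4]
time_s: 47.75
eef_pos: [0.5691, -0.1376, 0.0154]
orientation: [0.864, 0.503, -0.0, 0.0]
contact_force: [-0.2, 0.2, 0.2]
opening: 0.0853
grasp_force: 0.0
time_s: 49.65
eef_pos: [0.6518, 0.0079, 0.1858]
```

View pics/f.png

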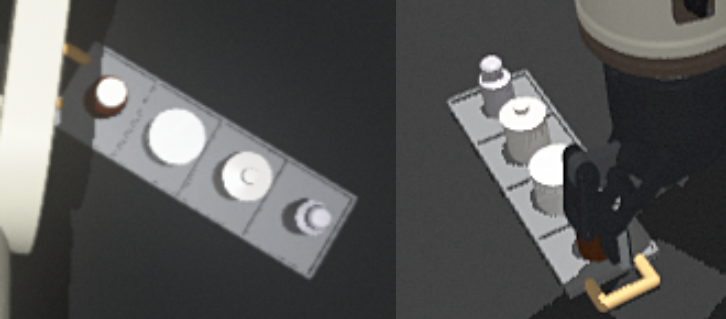

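The picture shows all four upright: bottle at (111,92) nearest the handle, then tin (177,137), crucible (249,177) and weight (320,217). I'll check the positions in numbers and then hand in.

```bash
python3 -c "
from h import *
v=np.array([.5156,-.2316,-.5172]);c,s=np.cos(v[2]),np.sin(v[2]);ok=[]
for n,p,z,y in(('bottle',(111,92),.074,.108),('tin',(177,137),.05,.036),('crucible',(249,177),.068,-.036),('weight',(320,217),.069,-.108)):
    d=onz('top',(295+p[0]/2.2,150+p[1]/2.2),z)[:2]-v[:2]; e=np.array([c*d[0]+s*d[1],-s*d[0]+c*d[1]-y])*1e3; print(n,e.round(1)); ok.append(abs(e).max()<8)
if all(ok): print(robot.finish_job())"
```

```text
bottle [-1.3  1.4]
tin [-1.3 -0.5]
crucible [-2.3  1.2]
weight [-0.6  2.1]
the job is handed in; nothing more can be done
None
```

All four items stand upright in the empty rack in reverse order, each within about 2.5 mm of its pocket centre by the top camera, and the job was handed in at about 50 s of the allowed 109 s; the judge's verdict was not shown.

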